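# Open the radar housing and refit its power module

### The job

Lift the hinged lid of the white radar housing right back until it rests on its stop, without letting it slam. Then set the silver power module with the orange grip gently into the free bay of the housing (the one with the blue pad), upright and flat on the pad, and leave the lid open. Do not knock or shift the blue meter, the flux bottle or the white dish.

Things in the scene. Friction and masses are not known exactly. Their poses are not given: they have to be found in the camera images.
- housing: White sheet-metal box fixed to the bench, 160 (x) x 260 (y) x 85 mm high, walls and floor 4 mm. Origin: centre of its underside; x points from the front (lid handle) to the hinge side, z up. Under the lid two bays, centred at x = 0, y = +62 and -62 mm, each 126 x 80 mm between black rails 20 mm high; one is free. Brass lid stops behind the hinge rise 60 mm above the rim.
- lid (a joint): Lid hinge angle, rad: 0 closed, 1.85 resting on the stop (leaning 16 degrees back past upright). The lid weighs about 0.35 kg and falls shut if let go before it is upright.
- lid_hinge (a point): Middle of the hinge line, on the far top edge of the housing (x = 80, z = 85.5 mm in its frame). Its axes turn with the lid: y along the hinge; when closed x points away from the handle and z up. The lid is a 4 mm plate that reaches from x = +4 to -160 mm, 264 mm wide.
- lid_handle (a point): Middle of the red loop handle on the lid's free edge: a round bar 10 mm thick, 110 mm long along y, 195 mm from the hinge and 35 mm in front of the lid's edge, at 87 mm height when closed and free below and behind (the gap to the housing's front is 30 mm wide). Axes as the hinge's.
- module: Loose silver power module, box 110 (x) x 64 (y) x 45 mm high, about 0.45 kg, with an orange upright grip rib on top, 70 (x) x 12 (y) mm, from 45 to 70 mm height. Origin: centre of its underside; x along its length, z up. It may go in either way round. It lies on a grey 3 mm mat.
- pad: Thin blue pad, 118 x 72 mm, 2 mm thick, fixed on the floor of the free bay, hidden under the lid at the start. Origin: centre of its underside, axes as the housing's (x along the bay's length). A seated module has its origin 2 mm above this one.
- fitted: Black module of the same shape as the silver one, fixed in the other bay. Origin: centre of its underside. Leave it.
- meter: Bystander: blue upright analogue meter, 45 x 105 x 150 mm high; origin under its centre.
- dish: Bystander: white shallow dish, 84 mm across, 24 mm high; origin under its centre.
- flux: Bystander: flux bottle, 56 mm across, 130 mm high, red cap; origin under its centre.
Not all that is in view belongs to the job. What is shaped like the module but pink or yellow is not meant.

How it is judged (in metres and radians):
On the way, in this order (a step that is already met when the one before it is completed fails the run):
1. the lid is lifted back onto its stop while the silver module is still outside the housing (value of joint lid above 1.8 rad and horizontal distance between module and pad above 0.1 m), for 0.2 s.
2. the silver module sits in the free bay (value of joint lid above 1.8 rad and x of module in the frame of pad between -0.016 and 0.016 m and y of module in the frame of pad between -0.016 and 0.016 m and z of module in the frame of pad between -0.002 and 0.006 m and angle between module's own z axis and vertical below 0.08 rad and angle between the x axis of module and the x axis of pad, either way round below 0.25 rad), for 0.2 s.
At the end, for the whole second after the job is handed in: The lid rests on its stop (joint above 1.80 of 1.85 rad); the silver module stands at rest in the free bay: within 16 mm of the pad's centre along and across, its underside within 6 mm of the bay floor, tilted less than 0.08 rad, lengthwise along the bay within 0.25 rad (either way round) (all of step 2 and linear speed of module below 0.02 m/s); the robot touches nothing.
It fails at once if the lid slams (faster than 4.5 rad/s either way) (velocity of joint lid above 4.5 rad/s or velocity of joint lid below -4.5 rad/s).
It fails at once if the silver module is dropped into the bay (faster than 0.6 m/s within 60 mm of its place) (distance between module and pad below 0.06 m and linear speed of module above 0.6 m/s).
It fails at once if a bystander (blue analogue meter, white dish, flux bottle) is displaced by more than 30 mm (distance of any of meter, dish, flux from where it was at the start of the episode above 0.03 m).
It also fails if it takes over 59 s, if anything falls off the work surface, if the arm or the gripper's body presses on something with over 40 N, if the wrist force passes 120 N, or if a joint passes its speed limit or range.

### The arm

A 6-joint arm with a two-finger parallel gripper is mounted at the origin on the work surface. World frame = base frame: x ahead of the robot, y to its left, z up, the work surface at z = 0. Lengths are in mm, angles in rad, forces in N, time in s.
With the tool pointing down it reaches from about 275 to 750 mm from the base axis. Payload 10.2 kg.
Tool frame: the origin (TCP) lies between the finger pads; the fingertips stand 25 mm ahead of it and the grasp point (between the pads) lies 6 mm ahead of it; z points along the fingers, y is the line along which they close (so a half turn about z gives the same grasp; the last joint's range is limited). The gripper opens to 85 mm and grips with 20 to 120 N. Pads are 22 mm wide; open, the fingers measure 114 mm over their backs; the gripper's body (76 mm by 85 mm) begins 54 mm behind the grasp point. The pads swing forward as they close: fully open they stand 13 mm farther back than shut.
Start: joints at [1.07, 0.313, 1.498, -0, 1.331, -0.223], TCP at [143.989, 504.875, 256.294] pointing down, gripper open.
Joint ranges: [-2.94, 2.94], [-0.97, 2.17], [0.19, 2.56], [-1.23, 4.37], [0.02, 3.11], [-2.88, 2.88]. Speed limits (rad/s): [2.39, 2.39, 3.01, 3.14, 3.14, 3.14].

### API

Orientations are given as a unit quaternion [w, x, y, z].
In Python, from rig import ctrl, eyes, finish_job gives the robot as it stands.
- The arm moves only by the tool step_arm, never from a script. Its argument "increments" is a list of rows, each an object of numbers: "dx", "dy", "dz": the shift along the tool's x, y, z in units of 25 mm (1.0 is 25 mm); "wx", "wy", "wz": the turn, a rotation vector about the tool's x, y, z in units of 6 degrees (1.0 is 6 degrees). A call has 1 to 5 rows; each row shifts and turns the commanded pose from where the row before left it, along the tool's axes as they then stand; what a row does not reach is not made up. A row lasts 1/10 s, in which the tool goes at most 50 mm and 8.59 degrees, less where a joint would pass 70% of its speed; a pose out of reach is approached as far as the arm can. A call is refused whole if a number of a shift passes 1 or a number of a turn 1, either way. A call with a gripper value outside its range is refused whole. "fingers" is the finger opening in mm, from 0 to 85.4, set as the call begins (left out, the last holds). The fingers move at their own pace and stop on an object; "squeeze" is the grip in N (left out, the last holds). Time passes only in rows, so rows that do not move let the fingers close. It gives the time, the measured TCP pose, the force, the opening and the grip force at its end, in the units of the state.
- ctrl.sense(): the state, without advancing time (a new reading comes with each control period).
- eyes.capture(name): name is "scene" or "top" or "wrist"; returns a dict with "frame" (400x640x3 uint8, blue, green, red), "fx", "fy", "cx", "cy" (pixels), "k1" (the pictures are not rectified: a ray, as slopes to the right and down, at radius r is drawn at 1 + k1 r^2 times it, then the intrinsics apply), "R" (3x3) and "t" (3): a world point X has camera coordinates R X + t; the wrist camera has in their place "tool_from_camera" (4x4, takes a point from camera to tool coordinates, whose origin is the TCP and whose axes are the flange's). Camera axes: x right, y down, z forward; pixel columns grow to the right and rows downward; lengths in mm; the calibration is good to about 2 mm. A picture is of the moment at which its call begins: read the wrist's pose just before it. There is no depth.
- finish_job(): hands the job in; it is judged then, once.
Trained networks look in the newest picture that a camera, given by its name, has taken for a name from the list of things; names that differ only in an ending like _2 or _b are one class to them, and where a whole thing is asked for, a point or a joint stands for the part that bears it (a point fixed in the world has none). Each returns a list of dicts, best first, with "p" (0 to 1); they miss things now and then, are a little off and sometimes report something else, mostly with a low value. They report only what shows in the picture. A call takes as long as a camera call. They do not tell look-alikes from the thing itself.
- eyes.cut_out(camera, label): "mask" (400x640 bool, what is visible of it).
- eyes.landmark_of(camera, label): "point" ([x, y, z] in mm, in the coordinates of the camera as it stood for that picture, good to about 4 mm: a listed point, or the origin of a listed thing).
The state is a dict: "time_s": time; "joints": joint angles; "dq": joint speeds; "tau": joint torques, N m; "eef_pos": TCP position; "ee_rot": TCP orientation; "force": force on the tool from outside, world axes, zero at the start; "wrist_torque": the same for the moment, N m; "grip_width": opening from 0.0 (shut) to 1.0 (fully open); "grip_force": force on a finger pad.
Only numpy, scipy, OpenCV 4.12 (cv2) and the standard library are available. Lean on these libraries where they do the work, as an engineer would, in place of code of your own. Each camera call takes 0.05 s, during which the arm holds its last target. There are 200 camera calls.

## Working session

There is one attempt and no reset: what is moved stays moved. The work goes in short steps, Python scripts to look and compute and a tool call to move; the robot and the scene stay as the last step left them, time stands still between calls to the robot, and variables do not carry over. Pictures are saved under pics/ and viewed, at most 10 in all, crops included, and the job is handed in when it is done.

Besides the shell and the picture viewer there is one more tool, called as name([rows], argument=value, ...), one row to a line, values as JSON. step_arm: Moves the arm, as the interface text tells. Its arguments: {"type":"object","properties":{"increments":{"type":"array"},"fingers":{"type":"number"},"squeeze":{"type":"number"}},"required":["increments"]}

```bash
ls; mkdir -p pics; cat > h.py <<'E'
import numpy as np, cv2
from rig import ctrl, eyes, finish_job
from scipy.spatial.transform import Rotation as Ro
def w(c,cap,p):
    p=np.array(p,float)
    if c=="wrist":
        T=np.array(cap["tool_from_camera"]); p=T[:3,:3]@p+T[:3,3]
        s=ctrl.sense(); q=s["ee_rot"]
        return Ro.from_quat([q[1],q[2],q[3],q[0]]).apply(p)+np.array(s["eef_pos"])
    return np.array(cap["R"]).T@(p-np.array(cap["t"]))
def proj(cap,X):
    c=np.array(cap["R"])@np.array(X,float)+np.array(cap["t"]); a=c[:2]/c[2]; a=a*(1+cap["k1"]*(a@a))
    return np.array([cap["fx"]*a[0]+cap["cx"],cap["fy"]*a[1]+cap["cy"]])
def ray(cap,px,z):
    d=np.array([(px[0]-cap["cx"])/cap["fx"],(px[1]-cap["cy"])/cap["fy"]]);u=d.copy()
    for _ in range(20): u=d/(1+cap["k1"]*(u@u))
    R=np.array(cap["R"]);o=-R.T@np.array(cap["t"]);v=R.T@np.array([u[0],u[1],1]);return o+v*(z-o[2])/v[2]
E
python3 - <<'E'
from h import *
for c in ["scene","top"]:
    cap=eyes.capture(c); cv2.imwrite(f"pics/{c}0.png",cap["frame"])
    for l in ["housing","lid_hinge","lid_handle","module","meter","dish","flux","fitted"]:
        for r in eyes.landmark_of(c,l)[:3]: print(c,l,round(r["p"],2),w(c,cap,r["point"]).round(0),proj(cap,w(c,cap,r["point"])).round(0))
print(ctrl.sense())
E
```

```text
pics
scene housing 0.58 [580. 160.  -0.] [355. 201.]
scene lid_hinge 0.75 [657. 179.  86.] [386. 180.]
scene lid_handle 0.98 [470. 130.  89.] [316. 171.]
scene module 0.95 [ 724. -359.   -3.] [319. 387.]
scene module 0.85 [ 386. -275.    3.] [201. 283.]
scene module 0.67 [ 608. -164.    4.] [312. 283.]
scene meter 0.86 [528. 462.   0.] [373. 150.]
scene dish 0.82 [422.  30.   1.] [285. 210.]
scene flux 0.61 [ 528. -418.    2.] [209. 366.]
top housing 0.59 [577. 159.  -2.] [256. 190.]
top lid_hinge 0.96 [663. 184.  84.] [244. 155.]
top lid_hinge 0.68 [577. 160.  -3.] [255. 190.]
top module 0.82 [ 357. -118.    0.] [349. 261.]
top module 0.78 [ 714. -364.   -1.] [425. 144.]
top module 0.66 [ 614. -160.    0.] [360. 176.]
top meter 0.57 [524. 464.  -1.] [154. 208.]
top dish 0.85 [425.  31.   0.] [298. 239.]
top flux 0.89 [ 531. -423.   -0.] [448. 202.]
{'time_s': 0.9, 'joints': array([ 1.06961403e+00,  3.12911223e-01,  1.49770747e+00, -2.90351419e-05,
        1.33099133e+00, -2.23393861e-01]), 'dq': array([ 0.00076777,  0.00097896,  0.00029968, -0.00174556, -0.00082411,
       -0.00037206]), 'tau': array([ 2.54029881e-03, -4.12159181e+01, -2.59895486e+01, -1.06306966e-04,
        5.92428551e-04, -2.16206786e-05]), 'eef_pos': array([143.98773283, 504.87350742, 256.28561469]), 'ee_rot': array([ 1.01085747e-05,  1.38444653e-01,  9.90370172e-01, -1.31193771e-05]), 'force': array([ 0.54761898, -0.08011002, -0.09560908]), 'wrist_torque': array([0.0373939 , 0.02284761, 0.03603758]), 'grip_force': 0.0, 'grip_width': 0.9983794410173145}
```

View pics/scene0.png

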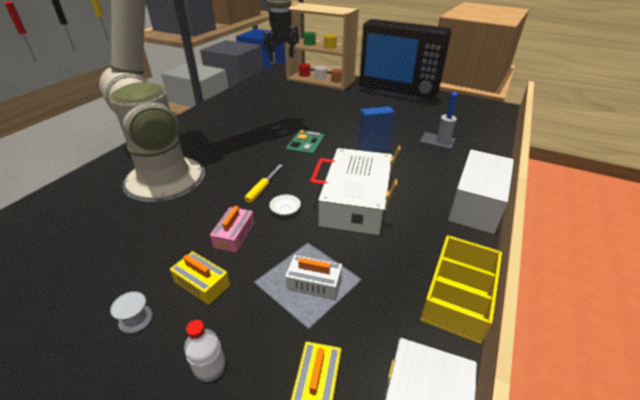

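View pics/top0.png

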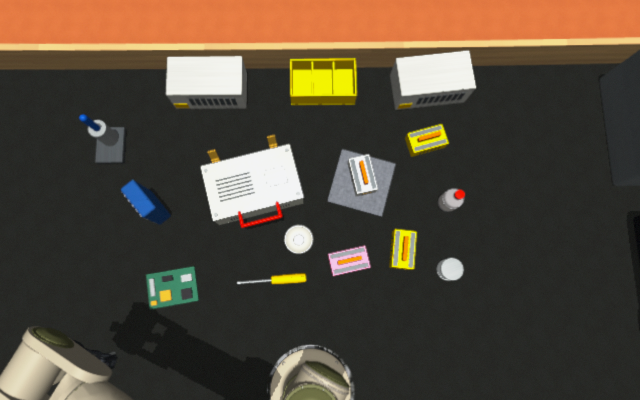

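The top view shows the housing near pixel (252,185) with its red handle at (261,217). The silver module is on the mat at (363,174), with pink and yellow look-alikes at (349,261), (404,249) and (427,139). The housing yaw is about 15° and the handle is at about (471,131,88). I'm moving to hover over the handle with the closing line along housing x.

step_arm([
  {"dx": -0.95, "dy": -0.65, "dz": 0.06},
  {"dx": -0.95, "dy": -0.65, "dz": 0.06},
  {"dx": -0.95, "dy": -0.65, "dz": 0.06},
  {"dx": -0.95, "dy": -0.65, "dz": 0.06},
  {"dx": -0.95, "dy": -0.65, "dz": 0.06},
], fingers=26, squeeze=40)

```text
invalid input at $.increments[0]: expected keys dx, dy, dz, wx, wy, wz
```

step_arm([
  {"dx": -0.95, "dy": -0.65, "dz": 0.06},
  {"dx": -0.95, "dy": -0.65, "dz": 0.06},
  {"dx": -0.95, "dy": -0.65, "dz": 0.06},
  {"dx": -0.95, "dy": -0.65, "dz": 0.06},
  {"dx": -0.95, "dy": -0.65, "dz": 0.06},
])

```text
invalid input at $.increments[0]: expected keys dx, dy, dz, wx, wy, wz
```

step_arm([
  {"dx": -0.95, "dy": -0.65, "dz": 0.06},
  {"dx": -0.95, "dy": -0.65, "dz": 0.06},
  {"dx": -0.95, "dy": -0.65, "dz": 0.06},
  {"dx": -0.95, "dy": -0.65, "dz": 0.06},
  {"dx": -0.95, "dy": -0.65, "dz": 0.06},
])

```text
invalid input at $.increments[0]: expected keys dx, dy, dz, wx, wy, wz
```

step_arm([
  {"dx": -0.95, "dy": -0.65, "wz": 0.9},
  {"dx": -0.9, "dy": -0.7, "wz": 0.9},
  {"wz": 1},
  {"wz": 1},
  {"wz": 1},
])

```text
invalid input at $.increments[0]: expected keys dx, dy, dz, wx, wy, wz
```

step_arm([
  {"wz": 1},
  {"wz": 1},
  {"wz": 1},
  {"wz": 1},
  {"wz": 1},
])

```text
invalid input at $.increments[0]: expected keys dx, dy, dz, wx, wy, wz
```

```bash
cat >> h.py <<'E'
def st():
    s=ctrl.sense();q=s["ee_rot"];R=Ro.from_quat([q[1],q[2],q[3],q[0]])
    print("t",s["time_s"],"pos",np.round(s["eef_pos"],1),"F",np.round(s["force"],1),"g",round(s["grip_width"]*85.4,1),"gf",round(s["grip_force"],1),"j",np.round(s["joints"],2))
    print("yaw y",np.degrees(np.arctan2(*R.as_matrix()[1::-1,1])).round(1),"z",R.as_matrix()[:,2].round(3))
    return np.array(s["eef_pos"]),R
def delta(X,yawy=None):
    p,R=st(); print("tool delta units",(R.inv().apply(np.array(X)-p)/25).round(2))
E
python3 - <<'E'
from h import *
st()
cap=eyes.capture("wrist");cv2.imwrite("pics/w1.png",cap["frame"])
for l in ["lid_handle","lid_hinge","housing","dish"]:
    for r in eyes.landmark_of("wrist",l)[:2]: print(l,round(r["p"],2),w("wrist",cap,r["point"]).round(1))
for c in ["scene","top"]:
    cap=eyes.capture(c)
    for l in ["lid_hinge","lid_handle","housing","module"]:
        for r in eyes.landmark_of(c,l)[:3]: print(c,l,round(r["p"],2),w(c,cap,r["point"]).round(1))
    if c=="top":
        f=cap["frame"].astype(int);hsv=cv2.cvtColor(cap["frame"],cv2.COLOR_BGR2HSV)
        m=cv2.inRange(hsv,(4,150,120),(18,255,255));n,L,S,C=cv2.connectedComponentsWithStats(m)
        for i in range(1,n):
            if S[i,4]>20 and S[i,1]>60:
                ys,xs=np.nonzero(L==i);P=np.array([ray(cap,(x,y),70)[:2] for x,y in zip(xs,ys)])
                U=np.linalg.svd(P-P.mean(0))[2][0];print("orange",P.mean(0).round(1),S[i],np.degrees(np.arctan2(U[1],U[0])).round(1))
        # red handle
        m=cv2.inRange(hsv,(0,180,80),(3,255,255))|cv2.inRange(hsv,(174,180,80),(180,255,255))
        m[:120]=0;m[:,400:]=0
        ys,xs=np.nonzero(m)
        if len(xs):
            P=np.array([ray(cap,(x,y),88)[:2] for x,y in zip(xs,ys)]);U=np.linalg.svd(P-P.mean(0))[2][0];print("red",len(P),P.mean(0),np.degrees(np.arctan2(U[1],U[0])).round(1))
E
```

```text
t 0.9 pos [144.  504.9 256.3] F [ 0.5 -0.1 -0.1] g 85.3 gf 0.0 j [ 1.07  0.31  1.5  -0.    1.33 -0.22]
yaw y 74.1 z [ 0. -0. -1.]
scene lid_hinge 0.7 [654.9 176.4  87.5]
scene lid_handle 0.96 [470.8 127.1  87.7]
scene housing 0.68 [578.9 161.1   3.8]
scene module 0.91 [ 607. -161.    5.]
scene module 0.88 [ 358.  -114.2   -0.6]
scene module 0.8 [ 388.7 -274.     2.2]
top lid_hinge 0.62 [664.2 182.2  83.4]
top housing 0.73 [574.2 160.2  -3.3]
top module 0.88 [ 6.106e+02 -1.632e+02 -2.000e-01]
top module 0.73 [ 356.6 -117.    -0.6]
top module 0.66 [ 719.  -363.2    0.9]
orange [ 715.4 -359.3] [418 132  22   9  75] -74.3
orange [ 611.4 -161.8] [360 161   8  23  74] -169.3
orange [ 390.1 -269.6] [403 237   3  23  33] 172.4
red 272 [474.33915034 133.66893884] -75.8
```

step_arm([
  {"dx": -0.95, "dy": -0.65, "dz": 0.06, "wx": 0, "wy": 0, "wz": 0},
  {"dx": -0.95, "dy": -0.65, "dz": 0.06, "wx": 0, "wy": 0, "wz": 0},
  {"dx": -0.95, "dy": -0.65, "dz": 0.06, "wx": 0, "wy": 0, "wz": 0},
  {"dx": -0.95, "dy": -0.65, "dz": 0.06, "wx": 0, "wy": 0, "wz": 0},
  {"dx": -0.95, "dy": -0.65, "dz": 0.06, "wx": 0, "wy": 0, "wz": 0},
], fingers=26, squeeze=40)

```text
time_s: 2.15
eef_pos: [236.5, 393.2, 248.8]
ee_rot: [0.0, 0.138, 0.99, 0.0]
force: [-0.9, 0.2, -0.0]
grip_width: 0.303
grip_force: 0.0
```

step_arm([
  {"dx": -0.95, "dy": -0.65, "dz": 0.06, "wx": 0, "wy": 0, "wz": 0},
  {"dx": -0.95, "dy": -0.65, "dz": 0.06, "wx": 0, "wy": 0, "wz": 0},
  {"dx": -0.95, "dy": -0.65, "dz": 0.06, "wx": 0, "wy": 0, "wz": 0},
  {"dx": -0.95, "dy": -0.65, "dz": 0.06, "wx": 0, "wy": 0, "wz": 0},
  {"dx": -0.95, "dy": -0.65, "dz": 0.06, "wx": 0, "wy": 0, "wz": 0},
])

```text
time_s: 2.65
eef_pos: [328.5, 282.5, 241.4]
ee_rot: [0.0, 0.138, 0.99, 0.0]
force: [-0.1, 0.5, 0.1]
grip_width: 0.304
grip_force: 0.0
```

step_arm([
  {"dx": -0.95, "dy": -0.65, "dz": 0.06, "wx": 0, "wy": 0, "wz": 0},
  {"dx": -0.95, "dy": -0.65, "dz": 0.06, "wx": 0, "wy": 0, "wz": 0},
  {"dx": -0.95, "dy": -0.65, "dz": 0.06, "wx": 0, "wy": 0, "wz": 0},
  {"dx": -0.95, "dy": -0.65, "dz": 0.06, "wx": 0, "wy": 0, "wz": 0},
  {"dx": -0.95, "dy": -0.65, "dz": 0.06, "wx": 0, "wy": 0, "wz": 0},
])

```text
time_s: 3.15
eef_pos: [420.4, 171.7, 233.9]
ee_rot: [0.0, 0.139, 0.99, 0.0]
force: [0.1, 0.4, 0.1]
grip_width: 0.307
grip_force: 0.0
```

step_arm([
  {"dx": -0.95, "dy": -0.65, "dz": 0, "wx": 0, "wy": 0, "wz": 0.9},
  {"dx": -0.9, "dy": -0.7, "dz": 0, "wx": 0, "wy": 0, "wz": 0.9},
  {"dx": 0, "dy": 0, "dz": 0, "wx": 0, "wy": 0, "wz": 1},
  {"dx": 0, "dy": 0, "dz": 0, "wx": 0, "wy": 0, "wz": 1},
  {"dx": 0, "dy": 0, "dz": 0, "wx": 0, "wy": 0, "wz": 1},
])

```text
time_s: 3.65
eef_pos: [452.8, 125.9, 233.8]
ee_rot: [-0.0, 0.383, 0.924, -0.0]
force: [-1.1, -0.3, -0.0]
grip_width: 0.302
grip_force: 0.0
```

step_arm([
  {"dx": 0, "dy": 0, "dz": 0, "wx": 0, "wy": 0, "wz": 1},
  {"dx": 0, "dy": 0, "dz": 0, "wx": 0, "wy": 0, "wz": 1},
  {"dx": 0, "dy": 0, "dz": 0, "wx": 0, "wy": 0, "wz": 1},
  {"dx": 0, "dy": 0, "dz": 0, "wx": 0, "wy": 0, "wz": 1},
  {"dx": 0, "dy": 0, "dz": 0, "wx": 0, "wy": 0, "wz": 1},
])

```text
time_s: 4.15
eef_pos: [452.7, 126.2, 233.8]
ee_rot: [0.0, 0.609, 0.794, 0.0]
force: [0.7, -0.5, 0.2]
grip_width: 0.304
grip_force: 0.0
```

```bash
python3 - <<'E'
from h import *
st()
cap=eyes.capture("wrist");cv2.imwrite("pics/w1.png",cap["frame"])
print(np.round(cap["tool_from_camera"],2))
for l in ["lid_handle","lid_hinge","housing","dish"]:
    for r in eyes.landmark_of("wrist",l)[:2]: print(l,round(r["p"],2),w("wrist",cap,r["point"]).round(1))
E
```

```text
t 4.15 pos [452.7 126.2 233.8] F [ 0.7 -0.5  0.2] g 26.0 gf 0.0 j [ 0.02  0.21  1.69  0.    1.24 -0.24]
yaw y 15.0 z [ 0.  0. -1.]
[[   0.     -0.96   -0.28   68.98]
 [   1.      0.      0.      0.48]
 [   0.     -0.28    0.96 -117.32]
 [   0.      0.      0.      1.  ]]
lid_handle 0.8 [471.7 131.4  89.8]
housing 0.76 [578.2 161.2  -1.4]
dish 0.66 [ 4.261e+02  2.750e+01 -4.000e-01]
```

View pics/w1.png

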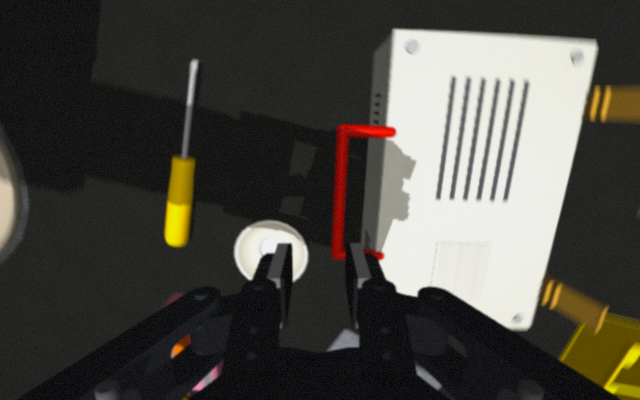

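The wrist view shows the red bar running from about (343,130) to (337,255), with the housing to its right and the dish at (271,252). I'll intersect those pixels with the bar's height.

```bash
cat >> h.py <<'E'
def wcap(cap):
    s=ctrl.sense();q=s["ee_rot"];T=np.array(cap["tool_from_camera"]);R=Ro.from_quat([q[1],q[2],q[3],q[0]]).as_matrix()
    Rc=R@T[:3,:3];o=R@T[:3,3]+np.array(s["eef_pos"]);cap["R"]=Rc.T;cap["t"]=-Rc.T@o;return cap
E
python3 - <<'E'
from h import *
cap=wcap(eyes.capture("wrist"))
hsv=cv2.cvtColor(cap["frame"],cv2.COLOR_BGR2HSV)
m=cv2.inRange(hsv,(0,180,80),(4,255,255))|cv2.inRange(hsv,(174,180,80),(180,255,255));m[:,:300]=0;m[:,350:]=0;m[:142]=0;m[235:]=0
ys,xs=np.nonzero(m);P=np.array([ray(cap,p,88)[:2] for p in zip(xs,ys)]);U=np.linalg.svd(P-P.mean(0))[2][0]
print(len(P),P.mean(0),np.degrees(np.arctan2(U[1],U[0])), ray(cap,(343,126),88),ray(cap,(336,258),88))
# housing top corners
for px in [(393,30),(597,40),(529,328)]: print(px,ray(cap,px,87).round(1))
delta([471.5,130.5,94])
E
```

```text
1052 [469.01122759 136.9973778 ] 104.04331036365161 [456.91187827 187.30391217  88.        ] [484.45258817  73.06375251  88.        ]
(393, 30) [473.3 266.5  87. ]
(597, 40) [632.6 308.1  87. ]
(529, 328) [696.9  48.4  87. ]
t 4.45 pos [452.7 126.2 233.8] F [-1.2  0.2  0.4] g 26.3 gf 0.0 j [ 0.02  0.21  1.69 -0.    1.24 -0.25]
yaw y 15.4 z [ 0. -0. -1.]
tool delta units [-0.03  0.77  5.59]
```

step_arm([
  {"dx": 0, "dy": 0.75, "dz": 0.4, "wx": 0, "wy": 0, "wz": 0.15},
  {"dx": 0, "dy": 0, "dz": 1, "wx": 0, "wy": 0, "wz": 0},
  {"dx": 0, "dy": 0, "dz": 1, "wx": 0, "wy": 0, "wz": 0},
  {"dx": 0, "dy": 0, "dz": 0.8, "wx": 0, "wy": 0, "wz": 0},
  {"dx": 0, "dy": 0, "dz": 0, "wx": 0, "wy": 0, "wz": 0},
])

```text
time_s: 4.95
eef_pos: [469.6, 131.0, 151.7]
ee_rot: [-0.002, 0.613, 0.79, -0.002]
force: [-1.1, -0.1, 0.5]
grip_width: 0.303
grip_force: 0.0
```

```bash
python3 - <<'E'
from h import *
delta([471,130.5,94])
cap=eyes.capture("wrist");cv2.imwrite("pics/w2.png",cap["frame"])
E
```

```text
t 4.95 pos [469.6 131.  151.7] F [-1.1 -0.1  0.5] g 25.9 gf 0.0 j [ 0.03  0.35  1.75 -0.    1.05 -0.22]
yaw y 14.4 z [-0.005 -0.    -1.   ]
tool delta units [-0.04  0.06  2.31]
```

View pics/w2.png

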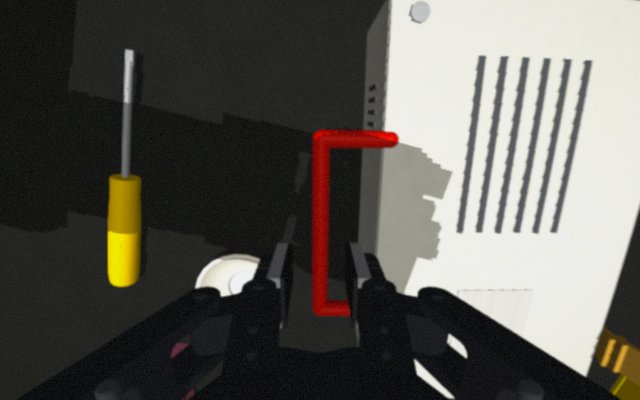

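The bar at column 321 is centred between the fingers, so I'm descending and closing.

step_arm([
  {"dx": 0, "dy": 0, "dz": 0.8, "wx": 0, "wy": 0, "wz": 0},
  {"dx": 0, "dy": 0.04, "dz": 0.8, "wx": 0, "wy": 0, "wz": 0},
  {"dx": 0, "dy": 0, "dz": 0.7, "wx": 0, "wy": 0, "wz": 0},
  {"dx": 0, "dy": 0, "dz": 0, "wx": 0, "wy": 0, "wz": 0},
])

```text
time_s: 5.4
eef_pos: [471.5, 131.3, 95.9]
ee_rot: [-0.001, 0.613, 0.79, -0.001]
force: [-0.3, -0.8, 1.0]
grip_width: 0.307
grip_force: 0.0
```

step_arm([
  {"dx": 0, "dy": 0, "dz": 0, "wx": 0, "wy": 0, "wz": 0},
  {"dx": 0, "dy": 0, "dz": 0, "wx": 0, "wy": 0, "wz": 0},
  {"dx": 0, "dy": 0, "dz": 0, "wx": 0, "wy": 0, "wz": 0},
  {"dx": 0, "dy": 0, "dz": 0, "wx": 0, "wy": 0, "wz": 0},
], fingers=0, squeeze=40)

```text
time_s: 5.8
eef_pos: [470.2, 130.9, 97.4]
ee_rot: [-0.001, 0.613, 0.79, -0.002]
force: [-11.5, -5.0, 6.8]
grip_width: 0.098
grip_force: 39.1
```

```bash
python3 - <<'E'
from h import *
p,R=st()
R=R.as_matrix();G=p+6*R[:,2];print(G)
# plan: lid angle a 0..1.85, tool tilt phi (about tool x, negative) ; work in tool y-z plane with h=tool y, down=tool z
L=195;N=30;A=np.linspace(0,1.86,N+1);
def grasp(a):  # in (h,up) relative to hinge ; bar at z=+1.5
    return np.array([-L*np.cos(a)-1.5*np.sin(a), L*np.sin(a)+1.5*np.cos(a)])
phi=lambda a: np.radians(40)*np.clip(a/1.86,0,1)
T=[]
for a in A:
    f=phi(a);z=np.array([np.sin(f),-np.cos(f)]);T.append((grasp(a)-6*z,f))
for i in range(N):
    (t0,f0),(t1,f1)=T[i],T[i+1];z=np.array([np.sin(f0),-np.cos(f0)]);y=np.array([np.cos(f0),np.sin(f0)]);d=t1-t0
    print(i,round(A[i+1],2),"dy",round(d@y/25,2),"dz",round(d@z/25,2),"wx",round(-np.degrees(f1-f0)/6,2))
E
```

```text
t 5.8 pos [470.2 130.9  97.4] F [-11.5  -5.    6.8] g 8.4 gf 39.1 j [ 0.03  0.43  1.79 -0.    0.92 -0.22]
yaw y 14.4 z [-0.004 -0.001 -1.   ]
[470.12430516 130.87429433  91.4460674 ]
0 0.06 dy 0.01 dz -0.48 wx -0.22
1 0.12 dy 0.05 dz -0.48 wx -0.22
2 0.19 dy 0.09 dz -0.47 wx -0.22
3 0.25 dy 0.13 dz -0.46 wx -0.22
4 0.31 dy 0.17 dz -0.45 wx -0.22
5 0.37 dy 0.2 dz -0.43 wx -0.22
6 0.43 dy 0.24 dz -0.41 wx -0.22
7 0.5 dy 0.27 dz -0.39 wx -0.22
8 0.56 dy 0.31 dz -0.36 wx -0.22
9 0.62 dy 0.34 dz -0.34 wx -0.22
10 0.68 dy 0.36 dz -0.31 wx -0.22
11 0.74 dy 0.39 dz -0.27 wx -0.22
12 0.81 dy 0.41 dz -0.24 wx -0.22
13 0.87 dy 0.43 dz -0.2 wx -0.22
14 0.93 dy 0.45 dz -0.16 wx -0.22
15 0.99 dy 0.46 dz -0.12 wx -0.22
16 1.05 dy 0.47 dz -0.08 wx -0.22
17 1.12 dy 0.47 dz -0.04 wx -0.22
18 1.18 dy 0.48 dz 0.0 wx -0.22
19 1.24 dy 0.47 dz 0.04 wx -0.22
20 1.3 dy 0.47 dz 0.08 wx -0.22
21 1.36 dy 0.46 dz 0.12 wx -0.22
22 1.43 dy 0.45 dz 0.16 wx -0.22
23 1.49 dy 0.43 dz 0.2 wx -0.22
24 1.55 dy 0.42 dz 0.24 wx -0.22
25 1.61 dy 0.39 dz 0.27 wx -0.22
26 1.67 dy 0.37 dz 0.31 wx -0.22
27 1.74 dy 0.34 dz 0.34 wx -0.22
28 1.8 dy 0.31 dz 0.37 wx -0.22
29 1.86 dy 0.28 dz 0.39 wx -0.22
```

step_arm([
  {"dx": 0, "dy": 0.01, "dz": -0.48, "wx": -0.22, "wy": 0, "wz": 0},
  {"dx": 0, "dy": 0.05, "dz": -0.48, "wx": -0.22, "wy": 0, "wz": 0},
  {"dx": 0, "dy": 0.09, "dz": -0.47, "wx": -0.22, "wy": 0, "wz": 0},
  {"dx": 0, "dy": 0.13, "dz": -0.46, "wx": -0.22, "wy": 0, "wz": 0},
  {"dx": 0, "dy": 0.17, "dz": -0.45, "wx": -0.22, "wy": 0, "wz": 0},
])

```text
time_s: 6.3
eef_pos: [477.7, 132.8, 156.1]
ee_rot: [0.033, 0.612, 0.789, 0.043]
force: [-13.7, -8.0, 1.6]
grip_width: 0.101
grip_force: 39.1
```

```bash
python3 - <<'E'
from h import *
st();cap=eyes.capture("scene");cv2.imwrite("pics/s2.png",cv2.resize(cap["frame"][120:260,230:470],None,fx=3,fy=3))
cap=eyes.capture("scene")
for r in eyes.landmark_of("scene","lid_handle"): print(r["p"],w("scene",cap,r["point"]))
E
```

```text
t 6.3 pos [477.7 132.8 156.1] F [-13.7  -8.    1.6] g 8.6 gf 39.1 j [ 0.02  0.31  1.79  0.03  0.94 -0.25]
yaw y 14.4 z [ 0.105  0.027 -0.994]
0.61 [477.08583398 133.91126044 144.7915391 ]
```

step_arm([
  {"dx": 0, "dy": 0.19, "dz": -0.43, "wx": -0.22, "wy": 0, "wz": 0},
  {"dx": 0, "dy": 0.23, "dz": -0.41, "wx": -0.22, "wy": 0, "wz": 0},
  {"dx": 0, "dy": 0.27, "dz": -0.39, "wx": -0.22, "wy": 0, "wz": 0},
  {"dx": 0, "dy": 0.3, "dz": -0.36, "wx": -0.22, "wy": 0, "wz": 0},
  {"dx": 0, "dy": 0.34, "dz": -0.34, "wx": -0.22, "wy": 0, "wz": 0},
])

```text
time_s: 6.95
eef_pos: [501.1, 138.6, 209.9]
ee_rot: [0.068, 0.609, 0.786, 0.087]
force: [-27.4, -13.3, 15.1]
grip_width: 0.101
grip_force: 39.9
```

step_arm([
  {"dx": 0, "dy": 0.36, "dz": -0.31, "wx": -0.22, "wy": 0, "wz": 0},
  {"dx": 0, "dy": 0.39, "dz": -0.27, "wx": -0.22, "wy": 0, "wz": 0},
  {"dx": 0, "dy": 0.41, "dz": -0.24, "wx": -0.22, "wy": 0, "wz": 0},
  {"dx": 0, "dy": 0.43, "dz": -0.2, "wx": -0.22, "wy": 0, "wz": 0},
  {"dx": 0, "dy": 0.45, "dz": -0.16, "wx": -0.22, "wy": 0, "wz": 0},
])

```text
time_s: 7.45
eef_pos: [544.4, 149.5, 253.9]
ee_rot: [0.107, 0.604, 0.778, 0.136]
force: [-5.0, -5.5, 4.4]
grip_width: 0.096
grip_force: 41.0
```

```bash
python3 - <<'E'
from h import *
st()
cap=eyes.capture("scene")
for r in eyes.landmark_of("scene","lid_handle"): print(r["p"],w("scene",cap,r["point"]))
E
```

```text
t 7.45 pos [544.4 149.5 253.9] F [-5.  -5.5  4.4] g 8.2 gf 41.0 j [ 0.03  0.24  1.64  0.09  0.93 -0.26]
yaw y 14.4 z [ 0.331  0.083 -0.94 ]
0.75 [546.93936357 150.24146099 245.13703703]
```

step_arm([
  {"dx": 0, "dy": 0.46, "dz": -0.12, "wx": -0.22, "wy": 0, "wz": 0},
  {"dx": 0, "dy": 0.47, "dz": -0.08, "wx": -0.22, "wy": 0, "wz": 0},
  {"dx": 0, "dy": 0.47, "dz": -0.04, "wx": -0.22, "wy": 0, "wz": 0},
  {"dx": 0, "dy": 0.48, "dz": 0, "wx": -0.22, "wy": 0, "wz": 0},
  {"dx": 0, "dy": 0.47, "dz": 0.04, "wx": -0.22, "wy": 0, "wz": 0},
])

```text
time_s: 8.05
eef_pos: [595.5, 162.4, 279.5]
ee_rot: [0.141, 0.597, 0.769, 0.18]
force: [-0.2, -5.9, -1.3]
grip_width: 0.097
grip_force: 41.6
```

step_arm([
  {"dx": 0, "dy": 0.47, "dz": 0.08, "wx": -0.22, "wy": 0, "wz": 0},
  {"dx": 0, "dy": 0.46, "dz": 0.12, "wx": -0.22, "wy": 0, "wz": 0},
  {"dx": 0, "dy": 0.45, "dz": 0.16, "wx": -0.22, "wy": 0, "wz": 0},
  {"dx": 0, "dy": 0.43, "dz": 0.2, "wx": -0.22, "wy": 0, "wz": 0},
  {"dx": 0, "dy": 0.42, "dz": 0.24, "wx": -0.22, "wy": 0, "wz": 0},
])

```text
time_s: 8.55
eef_pos: [652.6, 177.0, 289.0]
ee_rot: [0.175, 0.588, 0.757, 0.225]
force: [-0.2, -5.1, -0.0]
grip_width: 0.097
grip_force: 41.5
```

```bash
python3 - <<'E'
from h import *
st()
cap=eyes.capture("scene")
for r in eyes.landmark_of("scene","lid_handle"): print(r["p"],w("scene",cap,r["point"]))
E
```

```text
t 8.55 pos [652.6 177.  289. ] F [-0.2 -5.1 -0. ] g 8.3 gf 41.5 j [ 0.06  0.37  1.43  0.15  0.78 -0.27]
yaw y 14.4 z [ 0.529  0.134 -0.838]
0.6 [528.98697433 461.84191334   0.84426224]
0.55 [658.26572984 177.97757222 282.23121861]
```

step_arm([
  {"dx": 0, "dy": 0.39, "dz": 0.27, "wx": -0.22, "wy": 0, "wz": 0},
  {"dx": 0, "dy": 0.37, "dz": 0.31, "wx": -0.22, "wy": 0, "wz": 0},
  {"dx": 0, "dy": 0.34, "dz": 0.34, "wx": -0.22, "wy": 0, "wz": 0},
  {"dx": 0, "dy": 0.31, "dz": 0.37, "wx": -0.22, "wy": 0, "wz": 0},
  {"dx": 0, "dy": 0.28, "dz": 0.39, "wx": -0.22, "wy": 0, "wz": 0},
])

```text
time_s: 9.15
eef_pos: [708.4, 191.7, 279.1]
ee_rot: [0.207, 0.577, 0.744, 0.267]
force: [-84.3, -29.7, 29.8]
grip_width: 0.096
grip_force: 53.3
```

```bash
python3 - <<'E'
from h import *
p,R=st()
G=p+6*R.as_matrix()[:,2];h=(G-[661,177.5,85.5])@[.969,.247,0];print("lid angle est",np.arctan2(G[2]-85.5,-h),np.hypot(h,G[2]-85.5))
cap=eyes.capture("scene")
for r in eyes.landmark_of("scene","lid_handle"): print(r["p"],w("scene",cap,r["point"]))
E
```

```text
t 9.15 pos [708.4 191.7 279.1] F [-84.3 -29.7  29.8] g 8.2 gf 53.3 j [ 0.07  0.47  1.34  0.19  0.65 -0.3 ]
yaw y 14.4 z [ 0.616  0.158 -0.772]
lid angle est 1.8456022628652031 196.30344564963343
0.59 [713.4862887  190.91110337 273.50747796]
```

step_arm([
  {"dx": 0, "dy": -0.15, "dz": 0, "wx": 0, "wy": 0, "wz": 0},
  {"dx": 0, "dy": 0, "dz": 0, "wx": 0, "wy": 0, "wz": 0},
])

```text
time_s: 9.45
eef_pos: [706.9, 191.6, 278.2]
ee_rot: [0.209, 0.576, 0.743, 0.269]
force: [2.2, -1.7, 4.6]
grip_width: 0.1
grip_force: 44.8
```

step_arm([
  {"dx": 0, "dy": 0, "dz": 0, "wx": 0, "wy": 0, "wz": 0},
  {"dx": 0, "dy": 0, "dz": 0, "wx": 0, "wy": 0, "wz": 0},
  {"dx": 0, "dy": 0, "dz": 0, "wx": 0, "wy": 0, "wz": 0},
], fingers=20)

```text
time_s: 9.75
eef_pos: [706.0, 191.7, 275.4]
ee_rot: [0.207, 0.577, 0.744, 0.267]
force: [-0.3, 0.3, -0.6]
grip_width: 0.235
grip_force: 0.0
```

```bash
python3 - <<'E'
from h import *
st()
cap=eyes.capture("scene")
for r in eyes.landmark_of("scene","lid_handle"): print(r["p"],w("scene",cap,r["point"]))
E
```

```text
t 9.75 pos [706.  191.7 275.4] F [-0.3  0.3 -0.6] g 20.1 gf 0.0 j [ 0.07  0.47  1.36  0.2   0.64 -0.3 ]
yaw y 14.4 z [ 0.616  0.159 -0.771]
0.94 [713.17073407 191.33102546 273.35226614]
```

step_arm([
  {"dx": 0, "dy": 0, "dz": -0.6, "wx": 0, "wy": 0, "wz": 0},
  {"dx": 0, "dy": 0, "dz": -1, "wx": 0, "wy": 0, "wz": 0},
  {"dx": 0, "dy": 0, "dz": -1, "wx": 0, "wy": 0, "wz": 0},
  {"dx": 0, "dy": 0, "dz": -1, "wx": 0, "wy": 0, "wz": 0},
  {"dx": 0, "dy": 0, "dz": -1, "wx": 0, "wy": 0, "wz": 0},
])

```text
time_s: 10.35
eef_pos: [634.6, 173.2, 365.1]
ee_rot: [0.207, 0.577, 0.743, 0.267]
force: [0.0, 0.0, 0.1]
grip_width: 0.234
grip_force: 0.0
```

step_arm([
  {"dx": 0, "dy": 0, "dz": 0, "wx": 0.95, "wy": 0, "wz": 0},
  {"dx": 0, "dy": 0, "dz": 0, "wx": 0.95, "wy": 0, "wz": 0},
  {"dx": 0, "dy": 0, "dz": 0, "wx": 0.95, "wy": 0, "wz": 0},
  {"dx": 0, "dy": 0, "dz": 0, "wx": 0.95, "wy": 0, "wz": 0},
  {"dx": 0, "dy": 0, "dz": 0, "wx": 0.95, "wy": 0, "wz": 0},
])

```text
time_s: 10.85
eef_pos: [635.2, 173.4, 364.8]
ee_rot: [0.058, 0.61, 0.786, 0.075]
force: [-0.5, -1.4, 0.4]
grip_width: 0.235
grip_force: 0.0
```

step_arm([
  {"dx": 0, "dy": 0, "dz": 0, "wx": 0.95, "wy": 0, "wz": 0},
  {"dx": 0, "dy": 0, "dz": 0, "wx": 0.9, "wy": 0, "wz": 0},
  {"dx": 0, "dy": 0, "dz": 0, "wx": 0, "wy": 0, "wz": 0},
  {"dx": 0, "dy": 0, "dz": 0, "wx": 0, "wy": 0, "wz": 0},
])

```text
time_s: 11.25
eef_pos: [635.6, 173.4, 363.9]
ee_rot: [0.0, 0.613, 0.79, 0.001]
force: [-0.0, -0.3, 0.5]
grip_width: 0.229
grip_force: 0.0
```

```bash
python3 - <<'E'
from h import *
delta([605,-160,250])
cap=eyes.capture("top");cv2.imwrite("pics/t2.png",cv2.resize(cap["frame"][80:300,140:440],None,fx=2.5,fy=2.5,interpolation=cv2.INTER_CUBIC))
print(proj(cap,[661,177.5,85.5]),cap["t"])
for l in ["lid_handle","pad","fitted","module"]:
    for r in eyes.landmark_of("top",l)[:3]: print(l,round(r["p"],2),w("top",cap,r["point"]).round(1))
cap=eyes.capture("scene")
for l in ["lid_handle","pad","fitted","module"]:
    for r in eyes.landmark_of("scene",l)[:3]: print(l,round(r["p"],2),w("scene",cap,r["point"]).round(1))
E
```

```text
t 11.25 pos [635.6 173.4 363.9] F [-0.  -0.3  0.5] g 19.6 gf 0.0 j [ 0.09  0.61  0.79  0.    1.75 -0.16]
yaw y 14.4 z [ 0.001  0.001 -1.   ]
tool delta units [-12.62  -4.51   4.55]
[246.1106874  155.02779415] [  -6.15961341  526.16200008 1334.7062509 ]
pad 0.79 [593.9 100.7   5.3]
fitted 0.64 [524.6 461.4   2.3]
module 0.95 [ 7.184e+02 -3.604e+02 -6.000e-01]
module 0.64 [ 6.105e+02 -1.619e+02 -4.000e-01]
module 0.63 [ 354.1 -116.4   -0.9]
lid_handle 0.95 [711.  191.4 272.9]
lid_handle 0.56 [565.2 223.3   7.1]
lid_handle 0.35 [578.8 161.4  -2.3]
fitted 0.9 [567.4 223.    4.6]
module 0.87 [ 390.1 -277.2    3.5]
module 0.8 [ 721.  -358.1   -0.9]
module 0.75 [ 359.2 -115.8   -1.4]
```

View pics/t2.png

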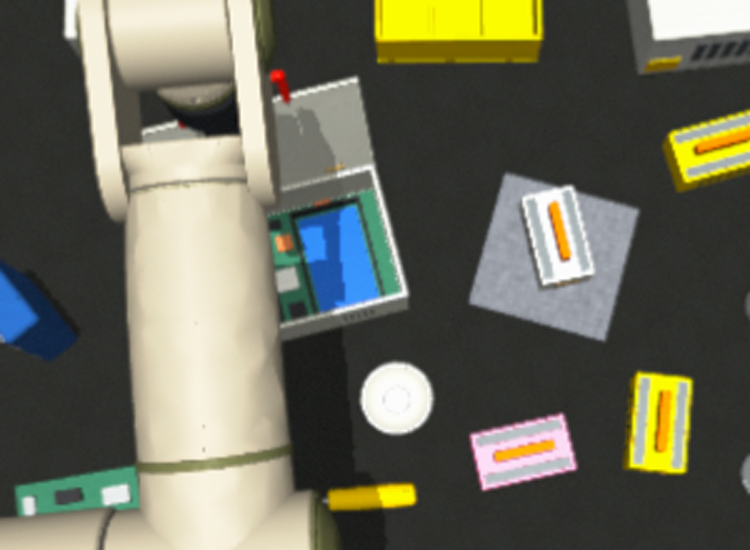

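The lid is open. The blue pad is visible in the -y bay at about (340,255) in the crop, and the silver module is on the mat at (558,235). Going to the module.

step_arm([
  {"dx": -0.97, "dy": -0.35, "dz": 0.3, "wx": 0, "wy": 0, "wz": 0},
  {"dx": -0.97, "dy": -0.35, "dz": 0.3, "wx": 0, "wy": 0, "wz": 0},
  {"dx": -0.97, "dy": -0.35, "dz": 0.3, "wx": 0, "wy": 0, "wz": 0},
  {"dx": -0.97, "dy": -0.35, "dz": 0.3, "wx": 0, "wy": 0, "wz": 0},
  {"dx": -0.97, "dy": -0.35, "dz": 0.3, "wx": 0, "wy": 0, "wz": 0},
], fingers=40)

```text
time_s: 12.25
eef_pos: [622.9, 44.0, 326.8]
ee_rot: [0.0, 0.613, 0.79, 0.0]
force: [0.7, 0.1, 0.4]
grip_width: 0.471
grip_force: 0.0
```

step_arm([
  {"dx": -0.97, "dy": -0.35, "dz": 0.3, "wx": 0, "wy": 0, "wz": 0},
  {"dx": -0.97, "dy": -0.35, "dz": 0.3, "wx": 0, "wy": 0, "wz": 0},
  {"dx": -0.97, "dy": -0.35, "dz": 0.4, "wx": 0, "wy": 0, "wz": 0},
  {"dx": -0.97, "dy": -0.35, "dz": 0.4, "wx": 0, "wy": 0, "wz": 0},
  {"dx": -0.97, "dy": -0.35, "dz": 0.4, "wx": 0, "wy": 0, "wz": 0},
])

```text
time_s: 12.75
eef_pos: [610.7, -84.4, 281.7]
ee_rot: [0.0, 0.613, 0.79, 0.0]
force: [-0.1, 1.1, 0.2]
grip_width: 0.473
grip_force: 0.0
```

step_arm([
  {"dx": -0.97, "dy": -0.35, "dz": 0.4, "wx": 0, "wy": 0, "wz": 0},
  {"dx": -0.97, "dy": -0.35, "dz": 0.4, "wx": 0, "wy": 0, "wz": 0},
  {"dx": -0.97, "dy": -0.3, "dz": 0.4, "wx": 0, "wy": 0, "wz": 0},
  {"dx": 0, "dy": 0, "dz": 0, "wx": 0, "wy": 0, "wz": 0.7},
  {"dx": 0, "dy": 0, "dz": 0, "wx": 0, "wy": 0, "wz": 0.7},
])

```text
time_s: 13.25
eef_pos: [604.5, -160.8, 251.6]
ee_rot: [-0.0, 0.671, 0.742, -0.0]
force: [-0.7, 0.2, 0.2]
grip_width: 0.468
grip_force: 0.0
```

step_arm([
  {"dx": 0, "dy": 0, "dz": 0, "wx": 0, "wy": 0, "wz": 1},
  {"dx": 0, "dy": 0, "dz": 0, "wx": 0, "wy": 0, "wz": 1},
  {"dx": 0, "dy": 0, "dz": 0, "wx": 0, "wy": 0, "wz": 1},
  {"dx": 0, "dy": 0, "dz": 0, "wx": 0, "wy": 0, "wz": 1},
  {"dx": 0, "dy": 0, "dz": 0, "wx": 0, "wy": 0, "wz": 1},
])

```text
time_s: 13.75
eef_pos: [604.7, -160.0, 252.0]
ee_rot: [0.0, 0.84, 0.543, 0.0]
force: [-1.4, -0.6, 0.2]
grip_width: 0.468
grip_force: 0.0
```

step_arm([
  {"dx": 0, "dy": 0, "dz": 0, "wx": 0, "wy": 0, "wz": 1},
  {"dx": 0, "dy": 0, "dz": 0, "wx": 0, "wy": 0, "wz": 1},
  {"dx": 0, "dy": 0, "dz": 0, "wx": 0, "wy": 0, "wz": 1},
  {"dx": 0, "dy": 0, "dz": 0, "wx": 0, "wy": 0, "wz": 1},
  {"dx": 0, "dy": 0, "dz": 0, "wx": 0, "wy": 0, "wz": 1},
])

```text
time_s: 14.25
eef_pos: [604.8, -160.0, 252.0]
ee_rot: [0.0, 0.952, 0.307, 0.0]
force: [-0.5, 0.0, 0.0]
grip_width: 0.467
grip_force: 0.0
```

step_arm([
  {"dx": 0, "dy": 0, "dz": 0, "wx": 0, "wy": 0, "wz": 1},
  {"dx": 0, "dy": 0, "dz": 0, "wx": 0, "wy": 0, "wz": 1},
  {"dx": 0, "dy": 0, "dz": 0, "wx": 0, "wy": 0, "wz": 1},
  {"dx": 0, "dy": 0, "dz": 0, "wx": 0, "wy": 0, "wz": 1},
  {"dx": 0, "dy": 0, "dz": 0, "wx": 0, "wy": 0, "wz": 0},
])

```text
time_s: 14.75
eef_pos: [604.7, -160.0, 252.0]
ee_rot: [0.0, 0.995, 0.104, 0.0]
force: [1.0, 0.2, -0.2]
grip_width: 0.467
grip_force: 0.0
```

```bash
cat >> h.py <<'E'
def orange(cap,z,lo=(4,150,100),hi=(18,255,255)):
    hsv=cv2.cvtColor(cap["frame"],cv2.COLOR_BGR2HSV);m=cv2.inRange(hsv,lo,hi);n,L,S,C=cv2.connectedComponentsWithStats(m)
    for i in range(1,n):
        if S[i,4]>300:
            ys,xs=np.nonzero(L==i);P=np.array([ray(cap,(x,y),z)[:2] for x,y in zip(xs,ys)])
            (c,sz,a)=cv2.minAreaRect(P.astype(np.float32));U=np.linalg.svd(P-P.mean(0),full_matrices=False)[2][0]
            print("col",P.mean(0).round(1),"rect",np.round(c,1),np.round(sz,1),round(a,1),"px",S[i],np.degrees(np.arctan(U[1]/U[0])).round(1))
E
python3 - <<'E'
from h import *
st()
cap=eyes.capture("wrist");cv2.imwrite("pics/w3.png",cap["frame"])
for r in eyes.landmark_of("wrist","module")[:3]: print(round(r["p"],2),w("wrist",cap,r["point"]).round(1))
orange(wcap(cap),73)
cap=eyes.capture("scene")
for r in eyes.landmark_of("scene","lid_handle")[:2]: print(round(r["p"],2),w("scene",cap,r["point"]).round(1))
E
```

```text
t 14.75 pos [ 604.7 -160.   252. ] F [ 1.   0.2 -0.2] g 39.9 gf 0.0 j [-0.45  0.54  1.17 -0.    1.43  0.92]
yaw y -78.1 z [ 0. -0. -1.]
0.96 [ 616.5 -164.2    4.5]
0.87 [ 388.5 -277.2   -4. ]
0.61 [ 727.9 -369.4    4.5]
col [ 619.2 -164.4] rect [ 616.4 -165.1] [66.1 10.4] 12.2 px [319 143  12  69 734] 12.7
0.7 [714.9 188.6 272.1]
```

View pics/w3.png

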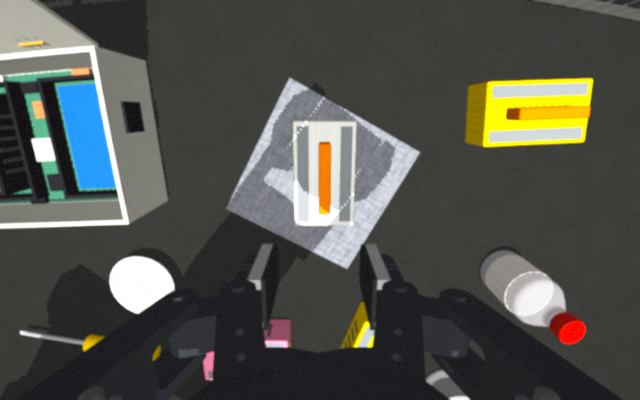

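The rib is upright in the wrist view at column 324, rows 143–212, so it lines up with the tool. Descending halfway to recheck.

step_arm([
  {"dx": 0.33, "dy": 0.22, "dz": 0.8, "wx": 0, "wy": 0, "wz": 0},
  {"dx": 0, "dy": 0, "dz": 1, "wx": 0, "wy": 0, "wz": 0},
  {"dx": 0, "dy": 0, "dz": 1, "wx": 0, "wy": 0, "wz": 0},
  {"dx": 0, "dy": 0, "dz": 0.8, "wx": 0, "wy": 0, "wz": 0},
  {"dx": 0, "dy": 0, "dz": 0, "wx": 0, "wy": 0, "wz": 0},
])

```text
time_s: 15.45
eef_pos: [612.9, -163.2, 159.2]
ee_rot: [-0.001, 0.994, 0.105, -0.002]
force: [-0.6, 1.1, 0.5]
grip_width: 0.47
grip_force: 0.0
```

```bash
python3 - <<'E'
from h import *
st()
cap=eyes.capture("wrist");cv2.imwrite("pics/w4.png",cap["frame"])
for r in eyes.landmark_of("wrist","module")[:2]: print(round(r["p"],2),w("wrist",cap,r["point"]).round(1))
print(cap["cx"],cap["fx"],np.array(cap["tool_from_camera"])[:,3])
orange(wcap(cap),73)
delta([614,-164,77])
E
```

```text
t 15.45 pos [ 612.9 -163.2  159.2] F [-0.6  1.1  0.5] g 40.2 gf 0.0 j [-0.44  0.64  1.26 -0.    1.25  0.92]
yaw y -77.9 z [-0.005  0.002 -1.   ]
0.59 [ 723.  -366.2    5.4]
0.57 [ 616.7 -165.8    8.4]
318.5647228966954 316.0680638435441 [  70.84227221    1.28764697 -117.32598372    1.        ]
col [ 716.5 -328.7] rect [ 718.2 -339.1] [11.  47.5] 15.4 px [573 117  67  18 479] -67.7
col [ 622.1 -165.2] rect [ 619.2 -166. ] [67.1 10.5] 11.8 px [ 313  164   16   94 1398] 12.3
t 15.55 pos [ 614.2 -163.8  162.7] F [-0.2  0.8  0.5] g 40.1 gf 0.0 j [-0.44  0.63  1.26 -0.    1.25  0.92]
yaw y -78.0 z [ 0.001 -0.    -1.   ]
tool delta units [-0.01  0.01  3.43]
```

View pics/w4.png

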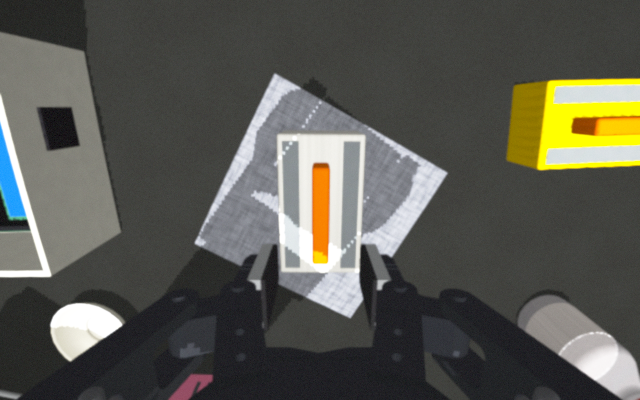

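step_arm([
  {"dx": 0, "dy": 0.02, "dz": 0.9, "wx": 0, "wy": 0, "wz": 0},
  {"dx": 0, "dy": 0, "dz": 0.9, "wx": 0, "wy": 0, "wz": 0},
  {"dx": 0, "dy": 0, "dz": 0.9, "wx": 0, "wy": 0, "wz": 0},
  {"dx": 0, "dy": 0, "dz": 0.65, "wx": 0, "wy": 0, "wz": 0},
  {"dx": 0, "dy": 0, "dz": 0, "wx": 0, "wy": 0, "wz": 0},
])

```text
time_s: 16.05
eef_pos: [613.8, -164.1, 77.7]
ee_rot: [-0.0, 0.995, 0.105, -0.001]
force: [-0.6, -0.1, 1.2]
grip_width: 0.47
grip_force: 0.0
```

step_arm([
  {"dx": 0, "dy": 0, "dz": 0, "wx": 0, "wy": 0, "wz": 0},
  {"dx": 0, "dy": 0, "dz": 0, "wx": 0, "wy": 0, "wz": 0},
  {"dx": 0, "dy": 0, "dz": 0, "wx": 0, "wy": 0, "wz": 0},
  {"dx": 0, "dy": 0, "dz": 0, "wx": 0, "wy": 0, "wz": 0},
  {"dx": 0, "dy": 0, "dz": 0, "wx": 0, "wy": 0, "wz": 0},
], fingers=0, squeeze=70)

```text
time_s: 16.55
eef_pos: [614.8, -164.3, 80.0]
ee_rot: [0.001, 0.995, 0.105, 0.001]
force: [-1.6, 1.3, 7.0]
grip_width: 0.123
grip_force: 72.6
```

```bash
python3 - <<'E'
from h import *
st()
for c in ["top","scene"]:
    cap=eyes.capture(c)
    for r in eyes.landmark_of(c,"module")[:4]: print(round(r["p"],2),w(c,cap,r["point"]).round(1))
E
```

```text
t 16.55 pos [ 614.8 -164.3   80. ] F [-1.6  1.3  7. ] g 10.5 gf 72.6 j [-0.44  0.73  1.33  0.    1.08  0.92]
yaw y -78.0 z [ 0.003 -0.001 -1.   ]
0.69 [ 719.5 -364.2   -1.7]
0.58 [ 387.4 -273.1    1.7]
0.55 [ 356.8 -118.4   -1.4]
0.79 [ 608.4 -163.2    1.6]
0.78 [ 391.1 -274.8    1.4]
0.75 [ 719.8 -358.3    1.9]
```

step_arm([
  {"dx": 0, "dy": 0, "dz": -0.4, "wx": 0, "wy": 0, "wz": 0},
  {"dx": 0, "dy": 0, "dz": -0.9, "wx": 0, "wy": 0, "wz": -0.37},
  {"dx": 0, "dy": 0, "dz": -1, "wx": 0, "wy": 0, "wz": 0},
  {"dx": 0, "dy": 0, "dz": -1, "wx": 0, "wy": 0, "wz": 0},
  {"dx": 0, "dy": 0, "dz": -1, "wx": 0, "wy": 0, "wz": 0},
])

```text
time_s: 17.25
eef_pos: [613.6, -164.1, 186.9]
ee_rot: [-0.0, 0.992, 0.124, -0.0]
force: [0.9, 0.0, -5.0]
grip_width: 0.12
grip_force: 71.0
```

step_arm([
  {"dx": 0.15, "dy": -0.9, "dz": -1, "wx": 0, "wy": 0, "wz": 0},
  {"dx": 0.15, "dy": -0.9, "dz": 0, "wx": 0, "wy": 0, "wz": 0},
  {"dx": 0.15, "dy": -0.9, "dz": 0, "wx": 0, "wy": 0, "wz": 0},
  {"dx": 0.15, "dy": -0.9, "dz": 0, "wx": 0, "wy": 0, "wz": 0},
  {"dx": 0.15, "dy": -0.9, "dz": 0, "wx": 0, "wy": 0, "wz": 0},
])

```text
time_s: 17.75
eef_pos: [604.1, -49.6, 210.8]
ee_rot: [-0.0, 0.992, 0.124, -0.0]
force: [1.3, 0.9, -5.0]
grip_width: 0.12
grip_force: 71.1
```

step_arm([
  {"dx": 0.15, "dy": -0.9, "dz": 0, "wx": 0, "wy": 0, "wz": 0},
  {"dx": 0, "dy": 0, "dz": 0, "wx": 0, "wy": 0, "wz": 0},
  {"dx": 0, "dy": 0, "dz": 0, "wx": 0, "wy": 0, "wz": 0},
])

```text
time_s: 18.05
eef_pos: [602.6, -27.6, 210.9]
ee_rot: [0.0, 0.992, 0.124, -0.0]
force: [0.2, 0.3, -5.2]
grip_width: 0.123
grip_force: 71.0
```

```bash
python3 - <<'E'
from h import *
p,R=st()
cap=eyes.capture("wrist");cv2.imwrite("pics/w5.png",cap["frame"])
for l in ["pad","module","housing","fitted"]:
    for r in eyes.landmark_of("wrist",l)[:2]: print(l,round(r["p"],2),w("wrist",cap,r["point"]).round(1))
orange(wcap(cap),6,(100,150,80),(115,255,255))
orange(cap,p[2]-7)
for c in ["top","scene"]:
    cap=eyes.capture(c)
    for l in ["pad","module","lid_handle"]:
        for r in eyes.landmark_of(c,l)[:4]: print(c,l,round(r["p"],2),w(c,cap,r["point"]).round(1))
    if c=="top": orange(cap,6,(100,150,80),(115,255,255))
E
```

```text
t 18.05 pos [602.6 -27.6 210.9] F [ 0.2  0.3 -5.2] g 10.5 gf 71.0 j [-0.24  0.52  1.31 -0.    1.31  1.08]
yaw y -75.8 z [-0. -0. -1.]
pad 0.85 [597.   95.2   3.3]
module 0.76 [603.7 -28.7 135.5]
housing 0.71 [581.5 157.8  -2.5]
fitted 0.57 [570.5 213.1   1.1]
col [593.1 102.6] rect [597.6  97.3] [118.4  71.5] 14.1 px [ 156   98   80  116 6084] 24.1
col [610.1 -28.3] rect [607. -29.] [70.4 11.6] 14.2 px [ 305  193   28  146 3606] 14.2
top pad 0.75 [593.8 101.8   1.9]
top pad 0.29 [526.6 465.    2.5]
top module 0.95 [ 7.155e+02 -3.628e+02 -1.000e-01]
top module 0.72 [ 355.3 -117.1   -1. ]
top module 0.61 [ 3.867e+02 -2.766e+02  3.000e-01]
top lid_handle 0.6 [711.2 192.3 272.5]
top lid_handle 0.46 [594.4 101.7   4.5]
col [601.2 114.9] rect [595.4 105.2] [117.2  64.4] 13.9 px [259 163  21  41 568] 2.3
col [554.4 510.7] rect [554.7 510.8] [118.2  51. ] 40.1 px [121 180  35  38 642] 39.8
scene module 0.93 [ 3.574e+02 -1.140e+02 -3.000e-01]
scene module 0.88 [ 720.2 -359.4   -0. ]
scene module 0.68 [597.2 -23.9 133.8]
scene module 0.56 [ 389.7 -277.     1.8]
scene lid_handle 0.64 [712.9 193.2 272.9]
```

View pics/w5.png

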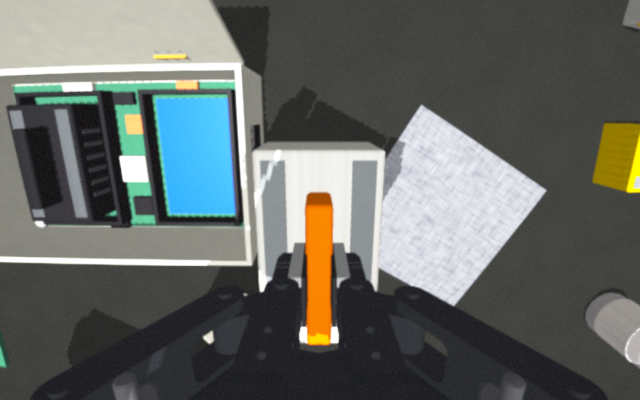

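The pad measures 118×71.5 mm and the rib 70.4×11.6 mm, both matching their given sizes. I'm moving the module above the bay.

step_arm([
  {"dx": 0.18, "dy": -0.9, "dz": 0, "wx": 0, "wy": 0, "wz": 0},
  {"dx": 0.18, "dy": -0.9, "dz": 0, "wx": 0, "wy": 0, "wz": 0},
  {"dx": 0.18, "dy": -0.9, "dz": 0, "wx": 0, "wy": 0, "wz": 0},
  {"dx": 0.18, "dy": -0.9, "dz": 0, "wx": 0, "wy": 0, "wz": 0},
  {"dx": 0.18, "dy": -0.9, "dz": 0, "wx": 0, "wy": 0, "wz": 0},
])

```text
time_s: 19.2
eef_pos: [596.9, 87.7, 210.8]
ee_rot: [0.0, 0.992, 0.124, 0.0]
force: [0.9, -0.8, -5.1]
grip_width: 0.124
grip_force: 71.1
```

step_arm([
  {"dx": 0.02, "dy": -0.47, "dz": 0.5, "wx": 0, "wy": 0, "wz": 0},
  {"dx": 0, "dy": 0, "dz": 0.6, "wx": 0, "wy": 0, "wz": 0},
  {"dx": 0, "dy": 0, "dz": 0, "wx": 0, "wy": 0, "wz": 0},
  {"dx": 0, "dy": 0, "dz": 0, "wx": 0, "wy": 0, "wz": 0},
])

```text
time_s: 19.6
eef_pos: [594.5, 97.8, 183.0]
ee_rot: [0.0, 0.992, 0.123, -0.0]
force: [0.7, -0.3, -4.4]
grip_width: 0.123
grip_force: 70.9
```

```bash
python3 - <<'E'
from h import *
p,R=st()
cap=eyes.capture("wrist");cv2.imwrite("pics/w6.png",cap["frame"])
for l in ["pad","module","housing","fitted"]:
    for r in eyes.landmark_of("wrist",l)[:2]: print(l,round(r["p"],2),w("wrist",cap,r["point"]).round(1))
orange(wcap(cap),p[2]-7)
for c in ["top","scene"]:
    cap=eyes.capture(c)
    for l in ["module","fitted"]:
        for r in eyes.landmark_of(c,l)[:4]: print(c,l,round(r["p"],2),w(c,cap,r["point"]).round(1))
E
```

```text
t 19.6 pos [594.5  97.8 183. ] F [ 0.7 -0.3 -4.4] g 10.5 gf 70.9 j [-0.03  0.54  1.35 -0.    1.25  1.29]
yaw y -75.8 z [-0.001 -0.    -1.   ]
module 0.9 [596.1  94.6 110.7]
module 0.53 [662.3 178.1  87.4]
housing 0.83 [581.6 159.6   0.6]
fitted 0.64 [569.7 215.7   4.3]
col [601.7  98.1] rect [599.4  97.6] [69.2 11.7] 14.2 px [ 305  193   28  143 3599] 14.1
top module 0.73 [ 388.8 -271.2   -0.6]
top fitted 0.61 [569.2 217.5   1.4]
scene module 0.98 [590.2 100.5 106.4]
scene module 0.84 [ 359.3 -115.4    4.2]
scene module 0.75 [ 722.1 -361.5   -4.1]
scene module 0.55 [ 389.8 -275.     0.4]
```

View pics/w6.png

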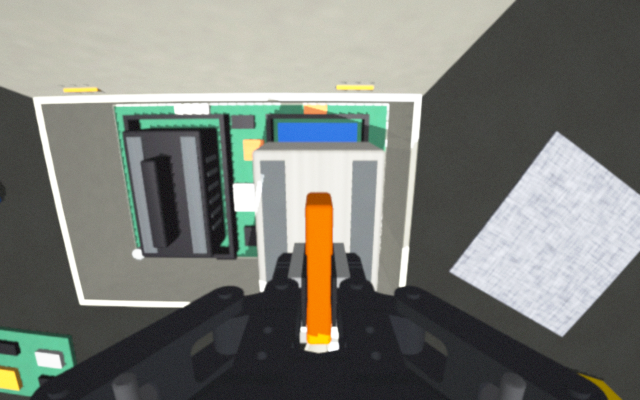

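The module sits squarely over the bay: the pad strip spans columns 276–360 and the rib is at column 319. I'll check the lengthwise fit from the pad's rear edge near row 121.

```bash
python3 - <<'E'
from h import *
p,R=st();R=R.as_matrix()
cap=wcap(eyes.capture("wrist"))
hsv=cv2.cvtColor(cap["frame"],cv2.COLOR_BGR2HSV);m=cv2.inRange(hsv,(100,150,60),(118,255,255))
ys,xs=np.nonzero(m[90:145,260:375]);ys+=90;xs+=260;print(xs.min(),xs.max(),ys.min(),ys.max())
P=lambda px,z:((ray(cap,px,z)-p)@R).round(1)[:2]
c=int(np.median(xs));col=[ys[xs==k].min() for k in range(c-25,c+25)];r=np.median(col)-.5
print("pad rear edge",P((c,r),6)," -59 =centre x"); row=129
x=xs[ys==row];print("pad sides",P((x.min()-.5,row),6),P((x.max()+.5,row),6))
mo=cv2.inRange(hsv,(4,150,100),(18,255,255));yo,xo=np.nonzero(mo[190:345,295:345]);Q=np.array([P((a+295,b+190),p[2]-7) for a,b in zip(xo,yo)]);print("rib",Q.min(0),Q.max(0))
for px,z in [((228,98),85),((228,306),85)]: print("rim",px,P(px,z))
E
```

```text
t 20.15 pos [594.6  98.3 183.3] F [-0.3  0.2 -3.9] g 10.0 gf 71.0 j [-0.03  0.54  1.35 -0.    1.25  1.29]
yaw y -75.8 z [ 0. -0. -1.]
278 357 123 141
pad rear edge [61.8  0.4]  -59 =centre x
pad sides [ 56.1 -35.6] [56.1 37.3]
rib [-32.4  -4.3] [39.2  7.4]
rim (228, 98) [ 80.  -57.5]
rim (228, 306) [-76.2 -69.9]
```

The module is centred to within about 1 mm. Descending gently.

step_arm([
  {"dx": 0, "dy": 0, "dz": 0.6, "wx": 0, "wy": 0, "wz": 0},
  {"dx": 0, "dy": 0, "dz": 0.7, "wx": 0, "wy": 0, "wz": 0},
  {"dx": 0, "dy": 0, "dz": 0.7, "wx": 0, "wy": 0, "wz": 0},
  {"dx": 0, "dy": 0, "dz": 0.6, "wx": 0, "wy": 0, "wz": 0},
  {"dx": 0, "dy": 0, "dz": 0.4, "wx": 0, "wy": 0, "wz": 0},
])

```text
time_s: 20.7
eef_pos: [594.2, 98.3, 107.1]
ee_rot: [-0.0, 0.992, 0.124, -0.001]
force: [0.0, 1.8, -5.3]
grip_width: 0.118
grip_force: 71.1
```

step_arm([
  {"dx": 0, "dy": 0, "dz": 0.2, "wx": 0, "wy": 0, "wz": 0},
  {"dx": 0, "dy": 0, "dz": 0.2, "wx": 0, "wy": 0, "wz": 0},
  {"dx": 0, "dy": 0, "dz": 0.2, "wx": 0, "wy": 0, "wz": 0},
  {"dx": 0, "dy": 0, "dz": 0.2, "wx": 0, "wy": 0, "wz": 0},
  {"dx": 0, "dy": 0, "dz": 0, "wx": 0, "wy": 0, "wz": 0},
])

```text
time_s: 21.2
eef_pos: [594.3, 98.3, 87.7]
ee_rot: [-0.0, 0.992, 0.124, -0.0]
force: [-0.9, 0.0, -4.5]
grip_width: 0.119
grip_force: 71.1
```

step_arm([
  {"dx": 0, "dy": 0, "dz": 0.1, "wx": 0, "wy": 0, "wz": 0},
  {"dx": 0, "dy": 0, "dz": 0.08, "wx": 0, "wy": 0, "wz": 0},
  {"dx": 0, "dy": 0, "dz": 0, "wx": 0, "wy": 0, "wz": 0},
])

```text
time_s: 21.5
eef_pos: [594.5, 98.3, 83.6]
ee_rot: [-0.0, 0.992, 0.124, -0.0]
force: [-0.2, -0.0, -4.2]
grip_width: 0.122
grip_force: 71.1
```

step_arm([
  {"dx": 0, "dy": 0, "dz": 0.06, "wx": 0, "wy": 0, "wz": 0},
  {"dx": 0, "dy": 0, "dz": 0, "wx": 0, "wy": 0, "wz": 0},
])

```text
time_s: 21.7
eef_pos: [594.6, 98.5, 83.1]
ee_rot: [0.0, 0.992, 0.124, 0.0]
force: [-4.2, 0.7, 3.9]
grip_width: 0.121
grip_force: 72.1
```

Force changed from −4.2 to +3.9 N, which is contact. Releasing and retreating.

step_arm([
  {"dx": 0, "dy": 0, "dz": 0, "wx": 0, "wy": 0, "wz": 0},
  {"dx": 0, "dy": 0, "dz": 0, "wx": 0, "wy": 0, "wz": 0},
  {"dx": 0, "dy": 0, "dz": 0, "wx": 0, "wy": 0, "wz": 0},
  {"dx": 0, "dy": 0, "dz": 0, "wx": 0, "wy": 0, "wz": 0},
], fingers=30)

```text
time_s: 22.1
eef_pos: [594.7, 98.3, 82.3]
ee_rot: [0.0, 0.992, 0.124, 0.0]
force: [-0.3, -0.1, -0.7]
grip_width: 0.352
grip_force: 0.0
```

step_arm([
  {"dx": 0, "dy": 0, "dz": -0.5, "wx": 0, "wy": 0, "wz": 0},
  {"dx": 0, "dy": 0, "dz": -0.8, "wx": 0, "wy": 0, "wz": 0},
  {"dx": 0, "dy": 0, "dz": -1, "wx": 0, "wy": 0, "wz": 0},
  {"dx": 0, "dy": 0, "dz": -1, "wx": 0, "wy": 0, "wz": 0},
  {"dx": 0, "dy": 0, "dz": -1, "wx": 0, "wy": 0, "wz": 0},
])

```text
time_s: 22.6
eef_pos: [594.6, 98.3, 191.8]
ee_rot: [0.0, 0.992, 0.124, 0.0]
force: [0.3, 0.5, 0.3]
grip_width: 0.352
grip_force: 0.0
```

step_arm([
  {"dx": 0, "dy": 0, "dz": -1, "wx": 0, "wy": 0, "wz": 0},
  {"dx": 0, "dy": 0, "dz": -0.5, "wx": 0, "wy": 0, "wz": 0},
  {"dx": 0, "dy": 0, "dz": 0, "wx": 0, "wy": 0, "wz": 0},
  {"dx": 0, "dy": 0, "dz": 0, "wx": 0, "wy": 0, "wz": 0},
])

```text
time_s: 23.0
eef_pos: [594.2, 98.3, 226.4]
ee_rot: [-0.0, 0.992, 0.124, -0.001]
force: [0.5, -0.1, -1.0]
grip_width: 0.347
grip_force: 0.0
```

```bash
python3 - <<'E'
from h import *
st()
cap=eyes.capture("wrist");cv2.imwrite("pics/w7.png",cap["frame"])
for l in ["module"]:
    for r in eyes.landmark_of("wrist",l)[:2]: print(l,round(r["p"],2),w("wrist",cap,r["point"]).round(1))
orange(wcap(cap),76);orange(cap,6,(100,150,60),(118,255,255))
for c in ["top","scene"]:
    cap=eyes.capture(c)
    for l in ["lid_handle","meter","dish","flux"]:
        for r in eyes.landmark_of(c,l)[:1]: print(c,l,round(r["p"],2),w(c,cap,r["point"]).round(1))
E
```

```text
t 23.0 pos [594.2  98.3 226.4] F [ 0.5 -0.1 -1. ] g 29.7 gf 0.0 j [-0.03  0.51  1.29 -0.    1.34  1.29]
yaw y -75.8 z [-0.001  0.    -1.   ]
module 0.65 [592.7  94.9   7.5]
module 0.58 [ 356.3 -119.8    1.2]
col [603.6  99.1] rect [602.2  99. ] [55.2 10.2] 14.5 px [312 155  13  63 741] 14.6
col [650.3 112.1] rect [649.5 111.7] [ 9.1 71.9] 14.2 px [283 121  70  10 565] -75.8
col [509.9 436.1] rect [512.4 429.4] [43.2 85.6] 88.3 px [   0  137   36   72 1413] 4.7
top lid_handle 0.73 [712.8 194.8 273.3]
top meter 0.89 [525.  461.4   3.8]
top dish 0.75 [424.6  30.9   1.6]
top flux 0.57 [ 5.305e+02 -4.186e+02  5.000e-01]
scene lid_handle 0.74 [711.7 193.2 272.3]
scene meter 0.59 [527.9 460.8   1.4]
scene dish 0.71 [420.8  28.4   1.2]
scene flux 0.87 [ 5.307e+02 -4.199e+02 -3.000e-01]
```

View pics/w7.png

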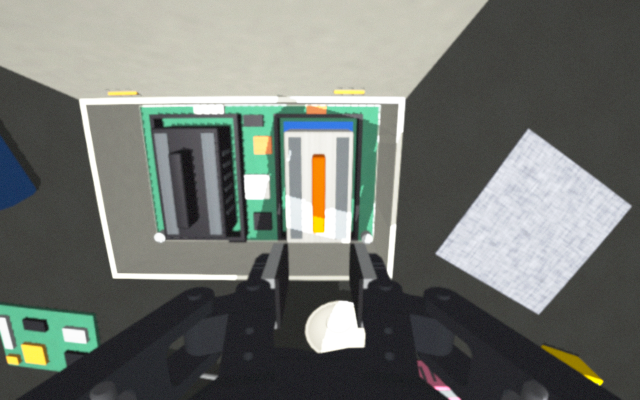

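The wrist view shows the silver module (rows 130–240, columns 285–353) square between the rails and level with the fitted black one. The lid and bystanders are where they should be, so I'm handing in.

```bash
python3 -c "
from rig import finish_job
print(finish_job())"
```

```text
the job is handed in; nothing more can be done
None
```

I handed the job in: the lid is open on its stop, the silver module sits upright on the blue pad in the free bay, and the meter, flux bottle and dish did not measurably move. No verdict was shown at hand-in.

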